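# Find the full tea caddy by its heft

### The job

One of the three identical closed tea caddies is full and the other two are nearly empty: find the full one by its weight. Beginning with the caddy next to the scoop stand and going along the row, lift each in turn well clear of the board, feel its weight for a moment, and stand it back upright in its own place without dropping it (the last may stay in the hand if it is the one). Then hold the heaviest caddy upright and still, about 15 cm above the board, and finish while still holding it, with the other two standing in their places and everything else left where it was.

Things in the scene. Friction and masses are not known exactly. Their poses are not given: they have to be found in the camera images.
- tin_a: one of three identical closed caddies: rigid upright cylinder 60 mm in diameter, 85 mm high, gilded sides, black lid (top 25 mm, tight, flush with the sides). Grip across the diameter at any height. Origin: centre of its underside, z up its axis. The nearly empty ones weigh 170 to 280 g, the full one 450 to 530 g; which is full cannot be seen
- tin_b: one of three identical closed caddies: rigid upright cylinder 60 mm in diameter, 85 mm high, gilded sides, black lid (top 25 mm, tight, flush with the sides). Grip across the diameter at any height. Origin: centre of its underside, z up its axis. The nearly empty ones weigh 170 to 280 g, the full one 450 to 530 g; which is full cannot be seen
- tin_c: one of three identical closed caddies: rigid upright cylinder 60 mm in diameter, 85 mm high, gilded sides, black lid (top 25 mm, tight, flush with the sides). Grip across the diameter at any height. Origin: centre of its underside, z up its axis. The nearly empty ones weigh 170 to 280 g, the full one 450 to 530 g; which is full cannot be seen
- board: fixed dark wooden board lying on the granite, 140 mm (its x) by 400 mm (its y) by 12 mm high, on which the caddies stand in a row along its y. Origin: centre of its underside; x across the board, away from the robot, y along the row, z up
- place_left (a point): centre of the caddy place at the +y end of the board, on its top face (12 mm above the granite); marked by a thin flat pale ring 72 mm in diameter. Neighbouring places are 130 mm apart; a caddy starts on each
- place_mid (a point): the same, the middle place
- place_right (a point): the same, the place at the -y end of the board
- stand: bystander that also marks the first caddy: loose slotted walnut stand, 70 by 100 mm, 57 mm high, with three upright bamboo scoops fixed in it that reach 181 mm high; stands on the granite beyond one end of the board, either end. Origin: centre of its underside, z up
- bowl: bystander: loose black Raku bowl, 118 mm in diameter, 78 mm high, on the granite beyond the other end of the board. Origin: centre of its underside, z up
- incense_box: bystander: loose pale blue porcelain incense box, round, 64 mm in diameter, 46 mm high, on the granite behind the board (+x side). Origin: centre of its underside, z up
- trivet: bystander: loose three-legged iron trivet, a ring 104 mm across and 34 mm high, on the granite behind the board (+x side). Origin: centre of its underside, z up
There are look-alikes about, which are no part of the job. Leave any orange, pink or red look-alike of the tin_c alone.

How it is judged:
On the way, in this order (a step that is already met when the one before it is completed fails the run):
1. the caddy next to the scoop stand is held at least 25 mm clear of the board for 0.4 s, the other two standing in their places (((height (world z) of tin_a above 0.037 m and contact force between the fingers and tin_a above 0.5 N) or (height (world z) of tin_b above 0.037 m and contact force between the fingers and tin_b above 0.5 N) or (height (world z) of tin_c above 0.037 m and contact force between the fingers and tin_c above 0.5 N)) and ((y of stand in the frame of board above 0 m and distance between each of tin_a, tin_b, tin_c and place_left above 0.024 m and distance between any of tin_a, tin_b, tin_c and place_mid below 0.024 m and distance between any of tin_a, tin_b, tin_c and place_right below 0.024 m) or (y of stand in the frame of board below 0 m and distance between each of tin_a, tin_b, tin_c and place_right above 0.024 m and distance between any of tin_a, tin_b, tin_c and place_mid below 0.024 m and distance between any of tin_a, tin_b, tin_c and place_left below 0.024 m))), for 0.4 s.
2. the middle caddy is held clear in the same way, the other two standing in their places (((height (world z) of tin_a above 0.037 m and contact force between the fingers and tin_a above 0.5 N) or (height (world z) of tin_b above 0.037 m and contact force between the fingers and tin_b above 0.5 N) or (height (world z) of tin_c above 0.037 m and contact force between the fingers and tin_c above 0.5 N)) and ((y of stand in the frame of board above 0 m and distance between each of tin_a, tin_b, tin_c and place_mid above 0.024 m and distance between any of tin_a, tin_b, tin_c and place_left below 0.024 m and distance between any of tin_a, tin_b, tin_c and place_right below 0.024 m) or (y of stand in the frame of board below 0 m and distance between each of tin_a, tin_b, tin_c and place_mid above 0.024 m and distance between any of tin_a, tin_b, tin_c and place_right below 0.024 m and distance between any of tin_a, tin_b, tin_c and place_left below 0.024 m))), for 0.4 s.
3. the caddy farthest from the scoop stand is held clear in the same way, the other two standing in their places (((height (world z) of tin_a above 0.037 m and contact force between the fingers and tin_a above 0.5 N) or (height (world z) of tin_b above 0.037 m and contact force between the fingers and tin_b above 0.5 N) or (height (world z) of tin_c above 0.037 m and contact force between the fingers and tin_c above 0.5 N)) and ((y of stand in the frame of board above 0 m and distance between each of tin_a, tin_b, tin_c and place_right above 0.024 m and distance between any of tin_a, tin_b, tin_c and place_left below 0.024 m and distance between any of tin_a, tin_b, tin_c and place_mid below 0.024 m) or (y of stand in the frame of board below 0 m and distance between each of tin_a, tin_b, tin_c and place_left above 0.024 m and distance between any of tin_a, tin_b, tin_c and place_right below 0.024 m and distance between any of tin_a, tin_b, tin_c and place_mid below 0.024 m))), for 0.4 s.
At the end, for the whole second after the job is handed in: The heaviest caddy is held in the fingers, underside 100 to 300 mm above the board, upright, still, touching nothing else; the other two stand at rest within 20 mm of where they began, untouched, each pressing on the board with 1 to 3.5 N (so neither is the full one) (((height (world z) of tin_a between 0.112 and 0.312 m and angle between tin_a's own z axis and vertical below 0.3 rad and linear speed of each of tin_a, tin_b, tin_c below 0.03 m/s and contact force between the fingers and tin_a above 1 N and contact force between tin_a and stand below 0.1 N and distance of each of tin_b, tin_c from where it was at the start of the episode below 0.02 m and angle between each of tin_b, tin_c's own z axis and vertical below 0.1 rad and contact force between each of the arm, the fingers, tin_a and tin_b below 0.1 N and contact force between board and tin_b between 1 and 3.5 N and contact force between each of the arm, the fingers, tin_a and tin_c below 0.1 N and contact force between board and tin_c between 1 and 3.5 N) or (height (world z) of tin_b between 0.112 and 0.312 m and angle between tin_b's own z axis and vertical below 0.3 rad and linear speed of each of tin_b, tin_a, tin_c below 0.03 m/s and contact force between the fingers and tin_b above 1 N and contact force between tin_b and stand below 0.1 N and distance of each of tin_a, tin_c from where it was at the start of the episode below 0.02 m and angle between each of tin_a, tin_c's own z axis and vertical below 0.1 rad and contact force between each of the arm, the fingers, tin_b and tin_a below 0.1 N and contact force between board and tin_a between 1 and 3.5 N and contact force between each of the arm, the fingers, tin_b and tin_c below 0.1 N and contact force between board and tin_c between 1 and 3.5 N) or (height (world z) of tin_c between 0.112 and 0.312 m and angle between tin_c's own z axis and vertical below 0.3 rad and linear speed of each of tin_c, tin_a, tin_b below 0.03 m/s and contact force between the fingers and tin_c above 1 N and contact force between tin_c and stand below 0.1 N and distance of each of tin_a, tin_b from where it was at the start of the episode below 0.02 m and angle between each of tin_a, tin_b's own z axis and vertical below 0.1 rad and contact force between each of the arm, the fingers, tin_c and tin_a below 0.1 N and contact force between board and tin_a between 1 and 3.5 N and contact force between each of the arm, the fingers, tin_c and tin_b below 0.1 N and contact force between board and tin_b between 1 and 3.5 N))); the arm keeps its last pose, push and grip.
It fails at once if the scoop stand is moved more than 30 mm or tipped (distance of stand from where it was at the start of the episode above 0.03 m or angle between stand's own z axis and vertical above 0.3 rad).
It fails at once if the black bowl is moved more than 30 mm or tipped (distance of bowl from where it was at the start of the episode above 0.03 m or angle between bowl's own z axis and vertical above 0.3 rad).
It fails at once if the incense box is moved more than 30 mm or tipped (distance of incense_box from where it was at the start of the episode above 0.03 m or angle between incense_box's own z axis and vertical above 0.3 rad).
It fails at once if the iron trivet is moved more than 30 mm or tipped (distance of trivet from where it was at the start of the episode above 0.03 m or angle between trivet's own z axis and vertical above 0.3 rad).
It fails at once if a caddy is tipped over or dropped (falls faster than 0.5 m/s out of the fingers) (angle between any of tin_a, tin_b, tin_c's own z axis and vertical above 0.6 rad or (linear speed of tin_a above 0.5 m/s and contact force between the fingers and tin_a below 0.05 N) or (linear speed of tin_b above 0.5 m/s and contact force between the fingers and tin_b below 0.05 N) or (linear speed of tin_c above 0.5 m/s and contact force between the fingers and tin_c below 0.05 N)).
It also fails if it takes over 72 s, if anything falls off the work surface, if the arm or the gripper's body presses on something with over 40 N, if the wrist force passes 120 N, or if a joint passes its speed limit or range.

### The arm

A 6-joint arm with a two-finger parallel gripper is mounted at the origin on the work surface. World frame = base frame: x ahead of the robot, y to its left, z up, the work surface at z = 0. Lengths are in m, angles in rad, forces in N, time in s.
With the tool pointing down it reaches from about 0.425 to 0.95 m from the base axis. Payload 3.5 kg.
Tool frame: the origin (TCP) lies between the finger pads; the fingertips stand 19 mm ahead of it and the grasp point (between the pads) is the TCP; y points along the fingers, z is the direction in which the jaws open and shut, and the axes are right-handed (so a half turn about y gives the same grasp; the last joint's range is limited). The gripper opens to 85 mm and grips with 20 to 120 N. Pads are 22 mm wide; open, the fingers measure 114 mm over their backs; the gripper's body (76 mm by 85 mm) begins 54 mm behind the grasp point. The pads swing forward as they close: fully open they stand 13 mm farther back than shut.
Start: joints at [-1.282, 0.286, 1.577, -0, 1.279, -0.15], TCP at [0.287, -0.611, 0.25] pointing down, gripper open.
Joint ranges: [-2.77, 2.77], [-0.9, 2.22], [0.21, 2.48], [-1.53, 4.67], [0.24, 2.81], [-2.84, 2.84]. Speed limits (rad/s): [2.79, 2.79, 3.14, 3.14, 3.14, 3.14].

### API

Orientations are given as a unit quaternion [x, y, z, w].
In Python, from plant import get_state, read_camera, camera_model, sign_off gives the robot as it stands.
- The arm moves only by the tool carry_out, never from a script. Its argument "moves" is a list of rows, each a list of 7 numbers: the turn, a rotation vector about the tool's x, y, z in rad, then the shift along the tool's x, y, z in m, then the closure, from -1 (fully open) to 1 (shut). In form: [[wx, wy, wz, dx, dy, dz, jaw], ...]. A call has 1 to 10 rows; each row shifts and turns the commanded pose from where the row before left it, along the tool's axes as they then stand; what a row does not reach is not made up. A row lasts 1/8 s, in which the tool goes at most 62.5 mm and 10.7 degrees, less where a joint would pass 70% of its speed; a pose out of reach is approached as far as the arm can. A call is refused whole if a number of a shift passes 0.0625 or a number of a turn 0.188, either way. A call with a gripper value outside its range is refused whole. The fingers move at their own pace and stop on an object; "squeeze" is the grip in N (left out, the last holds). Time passes only in rows, so rows that do not move let the fingers close. It gives the time, the measured TCP pose, the force and the opening at its end, in the units of the state.
- get_state(): the state, without advancing time (a new reading comes with each control period).
- read_camera(name): name is "side" or "top"; returns the picture (400x640x3 uint8, blue, green, red); there is no depth.
- camera_model(name): a dict with "camera_matrix" (3x3 intrinsics, pixels), "pose" (4x4, takes a point from camera to world coordinates). Camera axes: x right, y down, z forward; pixel columns grow to the right and rows downward; lengths in m; the calibration is good to about 2 mm. A picture is of the moment at which its call begins. camera_model takes no time and is no camera call.
- sign_off(): hands the job in, once; it reports no verdict.
The state is a dict: "time": time; "qpos": joint angles; "dq": joint speeds; "joint_efforts": joint torques, N m; "eef_pos": TCP position; "tcp_rot": TCP orientation; "contact_force": force on the tool from outside, world axes, zero at the start; "wrist_torque": the same for the moment, N m; "opening": opening from 0.0 (shut) to 1.0 (fully open).
Only numpy, scipy, OpenCV 4.12 (cv2) and the standard library are available. Lean on these libraries where they do the work, as an engineer would, in place of code of your own. Each camera call takes 0.05 s, during which the arm holds its last target. There are 200 camera calls.

## Working session

There is one attempt and no reset: what is moved stays moved. The work goes in short steps, Python scripts to look and compute and a tool call to move; the robot and the scene stay as the last step left them, time stands still between calls to the robot, and variables do not carry over. Pictures are saved under pics/ and viewed, about 8 in all and at most 12, crops included, and the job is handed in when it is done.

Besides the shell and the picture viewer there is one more tool, called after "Request:" as a command line: name --pt "numbers of a row" for each row, then --argument value for the rest. carry_out: Moves the arm, as the interface text tells. Its arguments: {"type":"object","properties":{"moves":{"type":"array","items":{"type":"array","items":{"type":"number"}}},"squeeze":{"type":"number"}},"required":["moves"]}

```bash
mkdir -p pics; python3 - <<'E'
from plant import *
import cv2
print(get_state())
for n in("top","side"):
    cv2.imwrite(f"pics/{n}0.png",read_camera(n)); m=camera_model(n); print(n,m["camera_matrix"],m["pose"])
E
```

```text
{'time': 0.0, 'qpos': array([-1.28203566e+00,  2.87196385e-01,  1.57816310e+00,  2.46464329e-06,
        1.27861223e+00, -1.49971918e-01]), 'dq': array([ 0.00101746, -0.00093592,  0.00014672,  0.00048101, -0.00065159,
        0.00081911]), 'joint_efforts': array([-2.10605838e-03, -4.05982983e+01, -2.92625624e+01, -2.46744294e-04,
        5.77288694e-03,  9.48431307e-07]), 'eef_pos': array([ 0.28660381, -0.61045953,  0.24893418]), 'tcp_rot': array([-0.15393145,  0.69100008, -0.68932176,  0.15381647]), 'contact_force': array([-0.20914353,  0.02114535, -0.68509637]), 'wrist_torque': array([-0.04292507, -0.00616201, -0.01406296]), 'opening': 1.0007013932129047}
top [[481.9029251    0.         323.07684707]
 [  0.         481.9029251  195.88122853]
 [  0.           0.           1.        ]] [[ 0.00988044 -0.99622627  0.08622995  0.48202225]
 [-0.99979979 -0.00834163  0.01818761  0.02978759]
 [-0.01739968 -0.08639239 -0.99610923  1.23936225]
 [ 0.          0.          0.          1.        ]]
side [[472.40188733   0.         327.0809221 ]
 [  0.         472.40188733 202.77699572]
 [  0.           0.           1.        ]] [[-0.93880159 -0.18807901  0.28857905  0.25708474]
 [-0.34445132  0.50722391 -0.78998556  0.91542668]
 [ 0.00220551 -0.84104114 -0.54096668  0.62824139]
 [ 0.          0.          0.          1.        ]]
```

View pics/top0.png

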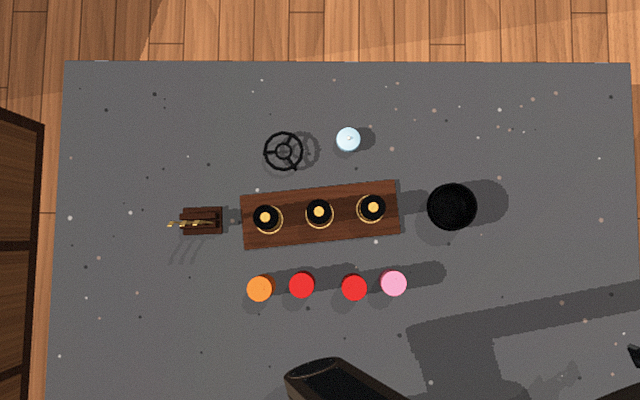

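View pics/side0.png

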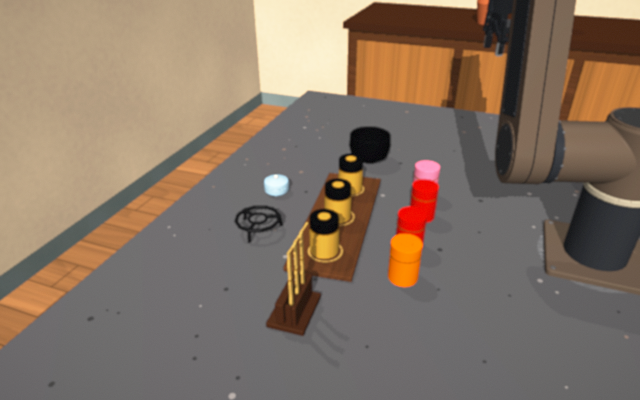

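The top view shows the stand at the left (+y, about px 202,221). The caddies are near (266,217), (319,212) and (373,208), and the bowl is at (452,207). The side view agrees. I'll enlarge the caddies.

```bash
cat > h.py <<'E'
from plant import *
import numpy as np, cv2
from scipy.spatial.transform import Rotation as R
def px2w(n,u,v,z):
    m=camera_model(n);T=np.array(m["pose"]);d=T[:3,:3]@np.linalg.inv(m["camera_matrix"])@[u,v,1]
    return T[:3,3]+d*(z-T[2,3])/d[2]
def w2px(n,p):
    m=camera_model(n);T=np.array(m["pose"]);q=m["camera_matrix"]@(T[:3,:3].T@(np.array(p)-T[:3,3]));return q[:2]/q[2]
E
python3 - <<'E'
import cv2
from h import *
im=cv2.imread("pics/top0.png")
cv2.imwrite("pics/crop0.png",cv2.resize(im[170:260,235:405],None,fx=4.7,fy=4.7,interpolation=cv2.INTER_CUBIC))
for u,v in((266,217),(319,212),(373,208)): print(px2w("top",u,v,.097))
for u,v in((241,196),(397,180),(400,233),(245,249)): print(px2w("top",u,v,.012))
E
```

```text
[0.52942027 0.18575951 0.097     ]
[0.54243624 0.05994265 0.097     ]
[ 0.55307197 -0.06798728  0.097     ]
[0.58620271 0.26269963 0.012     ]
[ 0.63061786 -0.13646642  0.012     ]
[ 0.49553717 -0.14359445  0.012     ]
[0.4512015  0.24917941 0.012     ]
```

View pics/crop0.png

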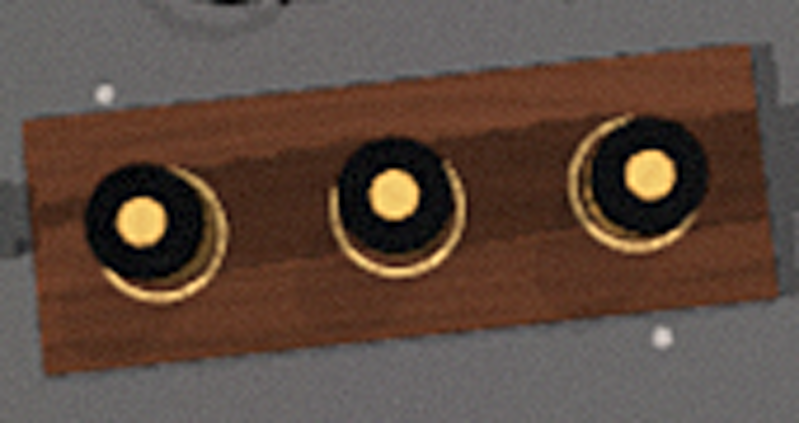

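Lid centres from the crop are px (265.4,217.0), (319.0,211.5) and (372.4,207.7). The stand is at +y, so the order is left, middle, right.

```bash
python3 - <<'E'
from h import *
s=get_state();M=R.from_quat(s["tcp_rot"]).as_matrix();print(M.round(3))
P=[px2w("top",u,v,.097) for u,v in((265.4,217),(319,211.5),(372.4,207.7))]
for p in P: print(p.round(4))
for u,v in((269,220),(319.6,215),(371,210)): print("ring",px2w("top",u,v,.0125).round(4))
p=P[0].copy();p[2]=.28
print("tool shift",M.T@(p-s["eef_pos"]))
for a,b in zip(P,P[1:]):print("yaw",np.arctan2(-(a-b)[0],(a-b)[1]))
print(px2w("top",213,223,.18),px2w("top",202,221,.057),px2w("side",306,228,.18))
E
```

```text
[[-0.905 -0.001  0.425]
 [-0.425  0.002 -0.905]
 [-0.    -1.    -0.002]]
[0.5294 0.1872 0.097 ]
[0.5436 0.06   0.097 ]
[ 0.5538 -0.0666  0.097 ]
ring [0.5253 0.1895 0.0125]
ring [0.5393 0.0606 0.0125]
ring [ 0.5532 -0.0701  0.0125]
tool shift [-0.55865215 -0.02942314 -0.61905855]
yaw 0.11127616854188034
yaw 0.08003469795911278
[0.51167926 0.29127532 0.18      ] [0.51978709 0.34898372 0.057     ] [0.50219999 0.34359817 0.18      ]
```

Request:
carry_out --pt "0 0 0 -0.028 -0.0015 -0.031 -1" --pt "0 0 0 -0.028 -0.0015 -0.031 -1" --pt "0 0 0 -0.028 -0.0015 -0.031 -1" --pt "0 0 0 -0.028 -0.0015 -0.031 -1" --pt "0 0 0 -0.028 -0.0015 -0.031 -1" --pt "0 0 0 -0.028 -0.0015 -0.031 -1" --pt "0 0 0 -0.028 -0.0015 -0.031 -1" --pt "0 0 0 -0.028 -0.0015 -0.031 -1" --pt "0 0 0 -0.028 -0.0015 -0.031 -1" --pt "0 0 0 -0.028 -0.0015 -0.031 -1" --squeeze 40

```text
time: 1.35
eef_pos: [0.4085, -0.2099, 0.2649]
tcp_rot: [-0.154, 0.69, -0.69, 0.154]
contact_force: [0.9, 0.1, 0.3]
opening: 1.0
```

Request:
carry_out --pt "0 0 0 -0.028 -0.0015 -0.031 -1" --pt "0 0 0 -0.028 -0.0015 -0.031 -1" --pt "0 0 0 -0.028 -0.0015 -0.031 -1" --pt "0 0 0 -0.028 -0.0015 -0.031 -1" --pt "0 0 0 -0.028 -0.0015 -0.031 -1" --pt "0 0 0 -0.028 -0.0015 -0.031 -1" --pt "0 0 0 -0.028 -0.0015 -0.031 -1" --pt "0 0 0 -0.028 -0.0015 -0.031 -1" --pt "0 0 0 -0.014 0 -0.015 -1" --pt "0 0 0 -0.014 0 -0.015 -1"

```text
time: 2.6
eef_pos: [0.5185, 0.1483, 0.2768]
tcp_rot: [-0.154, 0.69, -0.69, 0.154]
contact_force: [-0.6, -0.7, -1.4]
opening: 0.996
```

```bash
python3 - <<'E'
from h import *
s=get_state();M=R.from_quat(s["tcp_rot"]).as_matrix();print(M.round(3),s["time"],s["eef_pos"],s["contact_force"],s["qpos"])
print("tool shift",M.T@(np.array([.5285,.188,.062])-s["eef_pos"]))
im=read_camera("side");cv2.imwrite("pics/s1.png",cv2.resize(im[60:340,200:520],None,fx=2.2,fy=2.2))
E
```

```text
[[-0.905 -0.001  0.425]
 [-0.425 -0.    -0.905]
 [ 0.001 -1.    -0.   ]] 2.6 [0.51848922 0.14829586 0.27677917] [-0.64128828 -0.73452591 -1.35879266] [ 9.04139701e-02 -3.42881486e-02  1.88132048e+00 -1.11402551e-04
  1.29555745e+00  1.22201200e+00]
tool shift [-0.02615353  0.21476141 -0.03162687]
```

View pics/s1.png

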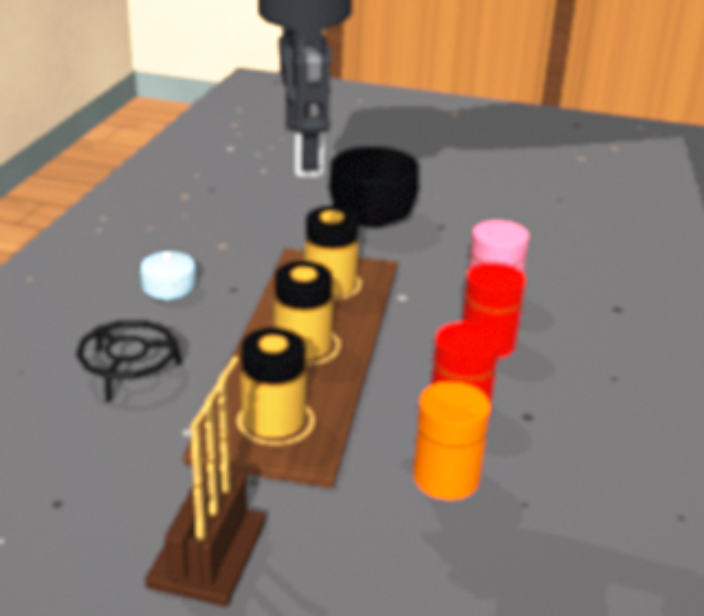

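The gripper is at crop (310,160), behind the right caddy and high up, with everything in place. The left caddy's lid button is at crop (273,342), which is full px (324.1,215.5).

Request:
carry_out --pt "0 0 0 -0.013 0 -0.016 -1" --pt "0 0 0 -0.013 0 -0.016 -1" --pt "0 0 0 0 0.03 0 -1" --pt "0 0 0 0 0.03 0 -1" --pt "0 0 0 0 0.03 0 -1" --pt "0 0 0 0 0 0 -1"

```text
time: 3.4
eef_pos: [0.5268, 0.1875, 0.1844]
tcp_rot: [-0.156, 0.69, -0.69, 0.152]
contact_force: [0.6, 0.4, 1.1]
opening: 0.998
```

```bash
python3 - <<'E'
from h import *
for u,v in((324.1,215.5),(338,184.5),(350.5,158)): print(px2w("side",u,v,.098))
s=get_state();M=R.from_quat(s["tcp_rot"]).as_matrix();print(s["eef_pos"],w2px("top",s["eef_pos"]))
print("tool shift",M.T@(np.array([.5285,.188,.062])-s["eef_pos"]))
E
```

```text
[0.52937548 0.18713766 0.098     ]
[0.54303246 0.06269165 0.098     ]
[ 0.55589195 -0.06785735  0.098     ]
[0.52681147 0.18747143 0.18437408] [259.80817417 216.48004112]
tool shift [-0.00249736  0.1223605   0.00046529]
```

Request:
carry_out --pt "0 0 0 -0.002 0.025 0 -1" --pt "0 0 0 0 0.025 0 -1" --pt "0 0 0 0 0.025 0 -1" --pt "0 0 0 0 0.025 0 -1" --pt "0 0 0 0 0.02 0 -1" --pt "0 0 0 0 0 0 -1"

```text
time: 4.15
eef_pos: [0.5298, 0.1882, 0.0665]
tcp_rot: [-0.155, 0.69, -0.69, 0.153]
contact_force: [-0.4, -0.8, 0.5]
opening: 0.997
```

Request:
carry_out --pt "0 0 0 0 0 0 0" --pt "0 0 0 0 0 0 1" --pt "0 0 0 0 0 0 1" --pt "0 0 0 0 0 0 1" --pt "0 0 0 0 0 0 1" --pt "0 0 0 0 0 0 1" --pt "0 0 0 0 0 0 1" --pt "0 0 0 0 0 0 1" --squeeze 40

```text
time: 5.15
eef_pos: [0.5317, 0.1885, 0.0691]
tcp_rot: [0.153, -0.69, 0.69, -0.155]
contact_force: [-0.1, 0.6, 5.6]
opening: 0.691
```

Request:
carry_out --pt "0 0 0 0 -0.008 0 1" --pt "0 0 0 0 -0.016 0 1" --pt "0 0 0 0 -0.016 0 1" --pt "0 0 0 0 -0.016 0 1" --pt "0 0 0 0 -0.008 0 1" --pt "0 0 0 0 0 0 1" --pt "0 0 0 0 0 0 1" --pt "0 0 0 0 0 0 1" --pt "0 0 0 0 0 0 1" --pt "0 0 0 0 0 0 1"

```text
time: 6.4
eef_pos: [0.5302, 0.1881, 0.1311]
tcp_rot: [-0.154, 0.69, -0.69, 0.154]
contact_force: [-0.4, 0.4, -2.6]
opening: 0.69
```

```bash
cat > w.py <<'E'
from h import *
F=[]
for i in range(12):
    im=read_camera("side");s=get_state();F.append(np.r_[s["contact_force"],s["joint_efforts"][1:3]])
print("mean",np.mean(F,0).round(2),"std",np.std(F,0).round(2));print(s["eef_pos"],s["opening"],s["time"],s["qpos"][5])
cv2.imwrite("pics/w%d.png"%(s["time"]*100),im)
E
python3 w.py
```

```text
mean [ -0.12   0.06  -2.04 -33.74 -26.79] std [0.51 0.45 0.51 0.01 0.02]
[0.53035178 0.18813891 0.1313697 ] 0.6900872407502006 7.0 1.292642834008965
```

Request:
carry_out --pt "0 0 0 0 0.015 0 1" --pt "0 0 0 0 0.02 0 1" --pt "0 0 0 0 0.015 0 1" --pt "0 0 0 0 0.006 0 1" --pt "0 0 0 0 0.003 0 1" --pt "0 0 0 0 0.002 0 1" --pt "0 0 0 0 0.001 0 1" --pt "0 0 0 0 0 0 1" --pt "0 0 0 0 0 0 1"

```text
time: 8.12
eef_pos: [0.5305, 0.1882, 0.0697]
tcp_rot: [0.154, -0.69, 0.69, -0.154]
contact_force: [-0.5, 0.7, -1.7]
opening: 0.693
```

Request:
carry_out --pt "0 0 0 0 0.001 0 1" --pt "0 0 0 0 0.001 0 1" --pt "0 0 0 0 0 0 1" --pt "0 0 0 0 0 0 1"

```text
time: 8.62
eef_pos: [0.5307, 0.1883, 0.0692]
tcp_rot: [0.154, -0.69, 0.69, -0.154]
contact_force: [-4.5, -0.9, 7.1]
opening: 0.695
```

Request:
carry_out --pt "0 0 0 0 -0.0005 0 1" --pt "0 0 0 0 0 0 0" --pt "0 0 0 0 0 0 -1" --pt "0 0 0 0 0 0 -1" --pt "0 0 0 0 0 0 -1" --pt "0 0 0 0 -0.02 0 -1" --pt "0 0 0 0 -0.04 0 -1" --pt "0 0 0 0 -0.04 0 -1" --pt "0 0 0 0 -0.02 0 -1" --pt "0 0 0 0 0 0 -1"

```text
time: 9.88
eef_pos: [0.5314, 0.1884, 0.1901]
tcp_rot: [0.152, -0.69, 0.69, -0.156]
contact_force: [1.4, 0.1, -0.3]
opening: 1.0
```

```bash
python3 - <<'E'
from h import *
im=read_camera("side");cv2.imwrite("pics/s2.png",cv2.resize(im[60:340,200:520],None,fx=2.2,fy=2.2))
s=get_state();M=R.from_quat(s["tcp_rot"]).as_matrix();print(s["eef_pos"],s["opening"],s["contact_force"])
print("tool shift",M.T@(np.array([.543,.061,.066])-s["eef_pos"]))
E
```

```text
[0.53029078 0.18814201 0.18798918] 0.9998279866587707 [-0.7192759  -0.69032745 -0.10223176]
tool shift [0.0425894  0.12198479 0.12047336]
```

View pics/s2.png

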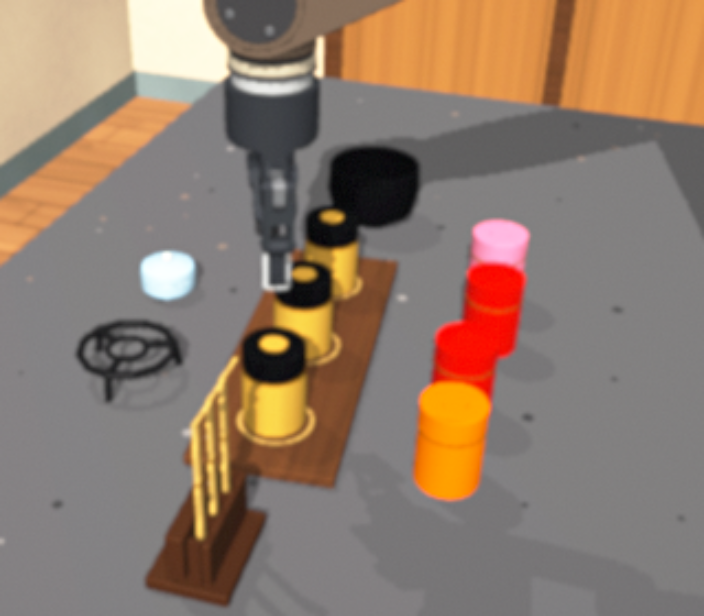

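The left caddy is back upright in its ring, with its button at crop (273,342), the same pixel as before. Next is the middle one.

Request:
carry_out --pt "0 0 0 0.0106 0 0.03 -1" --pt "0 0 0 0.0107 0 0.03 -1" --pt "0 0 0 0.0107 0 0.03 -1" --pt "0 0 0 0.0106 0 0.0305 -1" --pt "0 0 0 0 0 0 -1" --pt "0 0 0 0 0.025 0 -1" --pt "0 0 0 0 0.025 0 -1" --pt "0 0 0 0 0 0 -1"

```text
time: 10.92
eef_pos: [0.5402, 0.062, 0.1341]
tcp_rot: [-0.157, 0.691, -0.689, 0.151]
contact_force: [-0.2, -0.3, 0.0]
opening: 0.999
```

Request:
carry_out --pt "0 0 0 0 0.025 0 -1" --pt "0 0 0 0 0.025 0 -1" --pt "0 0 0 0 0.022 0 -1" --pt "0 0 0 0 0 0 -1" --pt "0 0 0 0 0 0 0" --pt "0 0 0 0 0 0 1" --pt "0 0 0 0 0 0 1" --pt "0 0 0 0 0 0 1" --pt "0 0 0 0 0 0 1" --pt "0 0 0 0 0 0 1"

```text
time: 12.18
eef_pos: [0.5444, 0.061, 0.0676]
tcp_rot: [0.153, -0.69, 0.69, -0.155]
contact_force: [-0.1, 0.1, 6.2]
opening: 0.688
```

Request:
carry_out --pt "0 0 0 0 -0.008 0 1" --pt "0 0 0 0 -0.016 0 1" --pt "0 0 0 0 -0.016 0 1" --pt "0 0 0 0 -0.016 0 1" --pt "0 0 0 0 -0.008 0 1" --pt "0 0 0 0 0 0 1" --pt "0 0 0 0 0 0 1" --pt "0 0 0 0 0 0 1" --pt "0 0 0 0 0 0 1" --pt "0 0 0 0 0 0 1"

```text
time: 13.42
eef_pos: [0.5429, 0.061, 0.1295]
tcp_rot: [-0.154, 0.69, -0.69, 0.154]
contact_force: [0.3, -0.2, -2.3]
opening: 0.687
```

```bash
python3 w.py
```

```text
mean [ 1.000e-02  8.000e-02 -1.920e+00 -3.223e+01 -2.660e+01] std [0.53 0.53 0.42 0.01 0.01]
[0.54296503 0.06098103 0.12985763] 0.6835685844500972 14.025 1.058100016818122
```

The middle one is also light, at about 1.9 N. I'll set it back the same way.

Request:
carry_out --pt "0 0 0 0 0.015 0 1" --pt "0 0 0 0 0.02 0 1" --pt "0 0 0 0 0.015 0 1" --pt "0 0 0 0 0.006 0 1" --pt "0 0 0 0 0.003 0 1" --pt "0 0 0 0 0.002 0 1" --pt "0 0 0 0 0.001 0 1" --pt "0 0 0 0 0.001 0 1" --pt "0 0 0 0 0.0005 0 1" --pt "0 0 0 0 0 0 1"

```text
time: 15.28
eef_pos: [0.5434, 0.061, 0.0677]
tcp_rot: [0.154, -0.69, 0.69, -0.154]
contact_force: [-3.6, 0.1, 5.1]
opening: 0.687
```

Request:
carry_out --pt "0 0 0 0 0 0 1" --pt "0 0 0 0 0 0 0" --pt "0 0 0 0 0 0 -1" --pt "0 0 0 0 0 0 -1" --pt "0 0 0 0 0 0 -1" --pt "0 0 0 0 -0.02 0 -1" --pt "0 0 0 0 -0.04 0 -1" --pt "0 0 0 0 -0.04 0 -1" --pt "0 0 0 0 -0.02 0 -1" --pt "0 0 0 0 0 0 -1"

```text
time: 16.52
eef_pos: [0.5442, 0.0609, 0.1884]
tcp_rot: [0.152, -0.69, 0.691, -0.155]
contact_force: [0.3, 0.2, 0.0]
opening: 1.002
```

```bash
python3 - <<'E'
from h import *
im=read_camera("side");cv2.imwrite("pics/s3.png",cv2.resize(im[60:340,200:520],None,fx=2.2,fy=2.2))
s=get_state();M=R.from_quat(s["tcp_rot"]).as_matrix();print(s["eef_pos"],s["opening"],s["contact_force"])
print("tool shift",M.T@(np.array([.555,-.068,.066])-s["eef_pos"]))
E
```

```text
[0.54317894 0.0609381  0.18655735] 0.9964918047761636 [-0.7087179   0.04879093 -0.60599602]
tool shift [0.04420172 0.12058204 0.1216759 ]
```

View pics/s3.png

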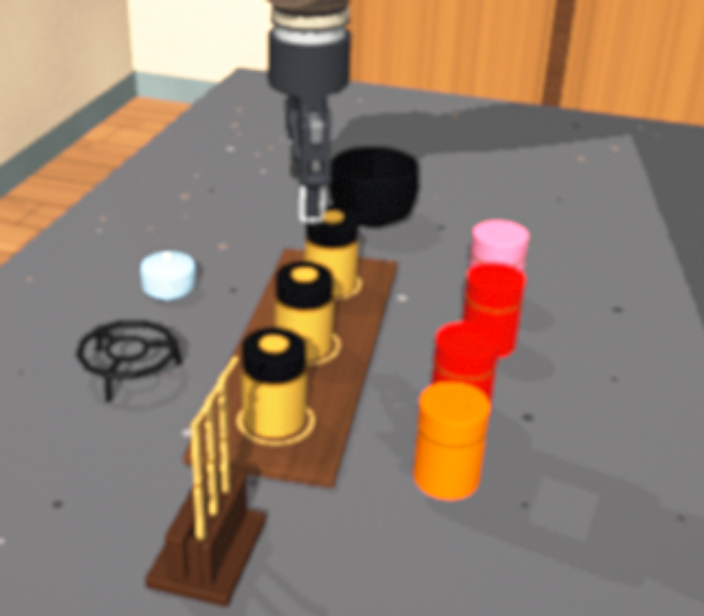

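The left and middle caddies stand in their rings, with buttons at crop (273,343) and (304,274). The right one is next.

Request:
carry_out --pt "0 0 0 0.011 0 0.03 -1" --pt "0 0 0 0.011 0 0.0305 -1" --pt "0 0 0 0.011 0 0.0305 -1" --pt "0 0 0 0.011 0 0.0305 -1" --pt "0 0 0 0 0 0 -1" --pt "0 0 0 0 0.025 0 -1" --pt "0 0 0 0 0.025 0 -1" --pt "0 0 0 0 0 0 -1"

```text
time: 17.58
eef_pos: [0.5523, -0.0661, 0.1327]
tcp_rot: [-0.156, 0.692, -0.689, 0.152]
contact_force: [-0.1, 0.2, -0.4]
opening: 1.005
```

Request:
carry_out --pt "0 0 0 0 0.025 0 -1" --pt "0 0 0 0 0.025 0 -1" --pt "0 0 0 0 0.022 0 -1" --pt "0 0 0 0 0 0 -1" --pt "0 0 0 0 0 0 0" --pt "0 0 0 0 0 0 1" --pt "0 0 0 0 0 0 1" --pt "0 0 0 0 0 0 1" --pt "0 0 0 0 0 0 1" --pt "0 0 0 0 0 0 1" --squeeze 50

```text
time: 18.82
eef_pos: [0.5562, -0.068, 0.0663]
tcp_rot: [0.153, -0.69, 0.691, -0.155]
contact_force: [-0.1, -0.2, 5.9]
opening: 0.688
```

Request:
carry_out --pt "0 0 0 0 -0.008 0 1" --pt "0 0 0 0 -0.016 0 1" --pt "0 0 0 0 -0.016 0 1" --pt "0 0 0 0 -0.016 0 1" --pt "0 0 0 0 -0.008 0 1" --pt "0 0 0 0 0 0 1" --pt "0 0 0 0 0 0 1" --pt "0 0 0 0 0 0 1" --pt "0 0 0 0 0 0 1" --pt "0 0 0 0 0 0 1"

```text
time: 20.08
eef_pos: [0.5546, -0.0677, 0.128]
tcp_rot: [-0.154, 0.69, -0.69, 0.154]
contact_force: [0.3, 0.1, -4.7]
opening: 0.687
```

```bash
python3 w.py
```

```text
mean [  0.17   0.24  -4.35 -34.82 -27.85] std [0.42 0.41 0.4  0.01 0.02]
[ 0.55474809 -0.06771011  0.12834527] 0.6847755721355182 20.675 0.8289815916749105
```

The third reads about 4.4 N against 2.0 and 1.9 N, so it is the full one. I'll raise it to about 15 cm.

Request:
carry_out --pt "0 0 0 0 -0.01 0 1" --pt "0 0 0 0 -0.02 0 1" --pt "0 0 0 0 -0.02 0 1" --pt "0 0 0 0 -0.02 0 1" --pt "0 0 0 0 -0.01 0 1" --pt "0 0 0 0 -0.008 0 1" --pt "0 0 0 0 0 0 1" --pt "0 0 0 0 0 0 1" --pt "0 0 0 0 0 0 1" --pt "0 0 0 0 0 0 1"

```text
time: 21.92
eef_pos: [0.5545, -0.0676, 0.2158]
tcp_rot: [-0.154, 0.69, -0.69, 0.154]
contact_force: [-0.0, 0.5, -4.7]
opening: 0.691
```

```bash
python3 w.py; python3 - <<'E'
from h import *
cv2.imwrite("pics/end.png",np.hstack([cv2.resize(read_camera("side")[40:300,200:440],(400,433)),cv2.resize(read_camera("top")[150:310,230:410],(400,433))]))
E
```

```text
mean [ 3.000e-02  5.000e-02 -4.650e+00 -3.314e+01 -3.052e+01] std [0.44 0.57 0.46 0.01 0.02]
[ 0.55476758 -0.06771146  0.21637196] 0.6912133909611646 22.525 0.8289790860563077
```

View pics/end.png

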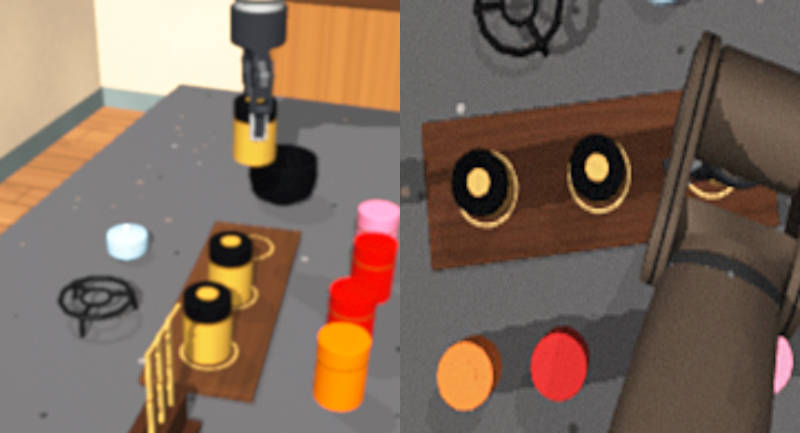

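The full caddy is held upright (left panel, around 255,135). The other two stand in their rings, and nothing else has moved.

```bash
python3 -c "
from plant import *
sign_off()"
```

```text
the job is handed in; nothing more can be done
```

I lifted the three caddies in order from the scoop-stand (+y) end. The mean vertical loads were about 2.0 N for the left, 1.9 N for the middle and 4.4 to 4.7 N for the right, so the right-hand caddy is the full one. I set the left and middle back in their places and handed in at about 22.6 s, holding the right-hand caddy still, about 15 cm above the board.

The last pictures show the held caddy upright and the other two standing in their rings. The bystanders in view have not moved; the last pictures only partly show the stand, bowl and incense box. No check failed, but single force readings were noisy by about 0.5 N, so I averaged 12 for each weight.

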